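# Press the push nut onto the tube rotator's shaft

## Task

Secure the loose disc of the tube rotator: take the push nut with the wide bore from the parts tray, start it squarely on the rotator's upright shaft, flange down, and press it straight down until its teeth bite and its flange stays snugly clamped against the sprung disc. Press with feeling: once the flange bears on the disc, stop before the disc is driven hard onto its stop, and leave the narrow-bore nut and the other things on the bench as they are.

Things in the scene. Friction and masses are not known exactly. Their poses are not given: they have to be found in the camera images.
- wide_nut_centre (a point): centre (half-way up) of the wide-bore steel push nut: flange 40 mm across and 4 mm thick at its foot, on it a round barrel 24 mm across, whole height 28 mm, 14.4 mm bore right through, about 330 g. z axis from flange to barrel top. Grip it round the barrel, fingertips just above the flange so that they can push on it.
- wide_nut_foot (a point): centre of the underside of the wide-bore nut's flange, 14 mm below its centre along its z axis. Four rounded spring teeth stand in the bore 0.5 to 5.5 mm above the foot, 9 mm between opposite tips, so that the nut grips a 12 mm shaft.
- narrow_nut_centre (a point): centre (half-way up) of the other steel push nut, smaller: flange 30 mm, barrel 18 mm across, height 28 mm, bore 8.4 mm: too narrow for the shaft, to be left alone. The two nuts stand flange down about 80 mm apart on the parts tray and may be either way round.
- parts_tray: fixed aluminium tray 100 x 170 mm, rim 8 mm high, floor 3 mm thick; origin at the centre of its underside
- rotator: fixed white bench rotator, housing 110 x 110 mm and 46 mm high, origin at the centre of its underside on the bench; the upright plain steel shaft of 12 mm stands on its centre line
- shaft_tip (a point): top end of the shaft, on its axis, 105 mm above the bench; the end is rounded (6 mm radius). Sliding on the shaft the nut's teeth drag with some 6 to 14 N either way and hold it where it is left. The disc below sits on a 3 N per mm spring with a hard stop 3 mm down, so that the push grows once the flange meets it; press about 2 mm beyond first touch.
- hub: root of the sprung disc assembly, origin always 48.5 mm above the bench on the shaft's axis; the assembly carries a flat grey disc, 92 mm across, 7 mm thick, round the shaft. The disc's top face stands anywhere from 62 to 80 mm above the bench, differing from start to start; this height is not given and must be felt or seen.
- dropper: dropper bottle, 33 mm across, 76 mm tall, standing on the bench; origin at the centre of its underside
- slides: small carton 31 x 80 x 30 mm lying on the bench; origin at the centre of its underside
- petri: petri dish 63 mm across, 14 mm high; origin at the centre of its underside
There are look-alikes about, which are no part of the job. What is shaped like the part that bears wide_nut_centre but purple or red is not meant.

How it is judged (in metres and radians):
On the way:
1. the wide-bore nut is set over the end of the shaft (horizontal distance between wide_nut_foot and shaft_tip below 0.005 m and distance between wide_nut_foot and shaft_tip below 0.02 m), for 0.1 s.
At the end, for the whole second after the job is handed in: The wide-bore nut sits flange down on the shaft (axis within 3 mm, tilt under 0.1 rad) and, released and at rest, its flange still clamps the disc with more than 1.5 N (horizontal distance between wide_nut_foot and shaft_tip below 0.003 m and angle between wide_nut_foot's own z axis and vertical below 0.1 rad and contact force between wide_nut and hub above 1.5 N and linear speed of wide_nut below 0.01 m/s); the robot touches nothing.
It fails at once if the nut is pressed onto the disc with more than 20 N (disc driven hard onto its stop) (contact force between wide_nut and hub above 20 N).
It fails at once if the disc is pressed with the gripper itself by more than 15 N (contact force between the arm and hub above 15 N).
It fails at once if the narrow-bore nut is moved by more than 25 mm (distance of narrow_nut_centre from where it was at the start of the episode above 0.025 m).
It fails at once if the dropper bottle, carton or petri dish is moved by more than 25 mm (distance of any of dropper, slides, petri from where it was at the start of the episode above 0.025 m).
It also fails if it takes over 48 s, if anything falls off the work surface, if the arm or the gripper's body presses on something with over 40 N, if the wrist force passes 120 N, or if a joint passes its speed limit or range.

## Robot

A 6-joint arm with a two-finger parallel gripper is mounted at the origin on a cart in front of the work surface, level with it; the furniture and walls round the work are solid. World frame = base frame: x ahead of the robot, y to its left, z up, the work surface at z = 0. Lengths are in mm, angles in rad, forces in N, time in s.
With the tool pointing down it reaches from about 400 to 925 mm from the base axis. Payload 12.5 kg.
Tool frame: the origin (TCP) lies at the centre of the arm's flange, where the gripper is bolted on; the fingertips stand 190 mm ahead of it and the grasp point (between the pads) lies 171 mm ahead of it; z points along the fingers, y is the line along which they close (so a half turn about z gives the same grasp; the last joint's range is limited). The gripper opens to 95 mm and grips with 3 to 60 N. Pads are 20 mm wide; open, the fingers measure 119 mm over their backs; the gripper's body (75 mm by 180 mm) begins 59 mm behind the grasp point.
Start: joints at [-1.236, 0.491, 1.559, -0, 1.092, -0.106], TCP at [266.683, -565.248, 404.761] pointing down, gripper open.
Joint ranges: [-3.1, 3.1], [-0.84, 2.19], [0.05, 2.79], [-1.13, 4.28], [0.06, 2.93], [-2.69, 2.69]. Speed limits (rad/s): [2.22, 2.22, 2.79, 3.14, 3.14, 3.14].

## Interface

Orientations are given as [roll, pitch, yaw] about the fixed x, y, z axes, in that order (R = Rz(yaw) Ry(pitch) Rx(roll)).
In Python, from cell import env, read_camera, search_frame, cut_out gives the robot as it stands. The module is installed in compiled form; this text tells all that it offers.
- The arm moves only by the tool move_arm, never from a script. Its argument "commands" is a list of rows, each a list of 3 entries, a list of its own where there are three numbers: the shift along the world's x, y, z normalised to -1 to 1, where 1 is 0.03 m, then the turn about the world's z normalised to -1 to 1, where 1 is 0.08 rad, then the opening, from -1 (shut) to 1 (fully open), so that 0 is half open. A call has 1 to 20 rows; each row shifts and turns the commanded pose from where the row before left it; what a row does not reach is not made up. A row lasts 1/12 s, in which the tool goes at most 41.7 mm and 7.16 degrees, less where a joint would pass 70% of its speed; a pose out of reach is approached as far as the arm can. A call with a number of a shift or a turn outside -1 to 1 is refused whole. A call with a gripper value outside its range is refused whole. The fingers move at their own pace and stop on an object; the grip force is fixed at half the most. Time passes only in rows, so rows that do not move let the fingers close. It gives the time, the measured TCP pose, the force, the opening and the grip force at its end, in the units of the state.
- env.state(): the state, without advancing time (a new reading comes with each control period).
- read_camera(name): name is "side" or "top" or "wrist"; returns a dict with "image" (420x560x3 uint8, red, green, blue), "fx", "fy", "cx", "cy" (pixels), "rvec" (rotation vector, rad) and "tvec" (3), from world to camera coordinates, as OpenCV has them. Camera axes: x right, y down, z forward; pixel columns grow to the right and rows downward; lengths in mm; the calibration is good to about 2 mm. A picture is of the moment at which its call begins. There is no depth.
- env.job_done(): hands the job in; it is judged then, once.
Trained networks look in a picture, given as the dict that the camera call returned (one of the last four; its "shot" number tells which), for a name from the list of things; names that differ only in an ending like _2 or _b are one class to them, and where a whole thing is asked for, a point or a joint stands for the part that bears it (a point fixed in the world has none). Each returns a list of dicts, best first, with "confidence" (0 to 1); they miss things now and then, are a little off and sometimes report something else, mostly with a low value. They report only what shows in the picture. A call takes as long as a camera call. They do not tell look-alikes from the thing itself.
- search_frame(thing, picture): "at" ([column, row] in pixels, amid what is visible of it).
- cut_out(thing, picture): "region" (420x560 bool, what is visible of it) and "at" ([column, row] in pixels, amid what is visible of it).
The state is a dict: "t": time; "joints": joint angles; "qvel": joint speeds; "tau": joint torques, N m; "eef_pos": TCP position; "tcp_rot": TCP orientation; "ft_force": force on the tool from outside, world axes, zero at the start; "moment": the same for the moment, N m; "opening": opening from 0.0 (shut) to 1.0 (fully open); "grip_force": force on a finger pad.
Only numpy, scipy, OpenCV 4.12 (cv2) and the standard library are available. Lean on these libraries where they do the work, as an engineer would, in place of code of your own. Each camera call takes 0.05 s, during which the arm holds its last target. There are 200 camera calls.

## Working session

There is one attempt and no reset: what is moved stays moved. The work goes in short steps, Python scripts to look and compute and a tool call to move; the robot and the scene stay as the last step left them, time stands still between calls to the robot, and variables do not carry over. Pictures are saved under pics/ and viewed, at most 10 in all, crops included, and the job is handed in when it is done.

Besides the shell and the picture viewer there is one more tool, called after "Request:" by a JSON object that holds its "method" and its "body", one argument or row to a line. move_arm: Moves the arm, as the interface text tells. Its arguments: {"type":"object","properties":{"commands":{"type":"array","items":{"type":"array"}}},"required":["commands"]}

```bash
mkdir -p pics
cat > h.py <<'E'
import numpy as np, cv2
from cell import env, read_camera, search_frame, cut_out
def save(p,n): cv2.imwrite('pics/'+n,p["image"][:,:,::-1])
def K(p): return np.array([[p["fx"],0,p["cx"]],[0,p["fy"],p["cy"]],[0,0,1.]])
def ray(p,uv):
    R=cv2.Rodrigues(np.array(p["rvec"],float))[0];t=np.array(p["tvec"],float).ravel()
    return -R.T@t, R.T@np.array([(uv[0]-p["cx"])/p["fx"],(uv[1]-p["cy"])/p["fy"],1])
def atz(p,uv,z):
    c,d=ray(p,uv); return c+d*(z-c[2])/d[2]
def proj(p,X): return cv2.projectPoints(np.array(X,float).reshape(-1,1,3),np.array(p["rvec"],float),np.array(p["tvec"],float),K(p),None)[0].reshape(-1,2)
def tri(rs):
    A=np.zeros((3,3));b=np.zeros(3)
    for c,d in rs:
        d=d/np.linalg.norm(d);P=np.eye(3)-np.outer(d,d);A+=P;b+=P@c
    return np.linalg.solve(A,b)
E
python3 - <<'E'
from h import *
H=dict(wide_nut_centre=17,narrow_nut_centre=17,shaft_tip=105,rotator=46,hub=70,parts_tray=3,dropper=38,slides=15,petri=7)
ims=[]
for n in("top","side"):
    p=read_camera(n);save(p,n+"0.png")
    print(n,ray(p,(280,210)))
    for k,z in H.items():
        for r in search_frame(k,p)[:3]: print(k,np.round(r["at"]),round(r["confidence"],2),np.round(atz(p,r["at"],z)))
print(env.state())
E
```

```text
top (array([413.8906073 , -74.99531919, 959.42893365]), array([ 0.08585807, -0.02839601, -0.99593866]))
wide_nut_centre [268. 230.] 0.76 [450. -73.  17.]
wide_nut_centre [352. 223.] 0.64 [ 461. -263.   17.]
wide_nut_centre [397. 221.] 0.57 [ 462. -367.   17.]
narrow_nut_centre [193. 234.] 0.56 [446.  94.  17.]
shaft_tip [188. 236.] 0.83 [440.  88. 105.]
hub [192. 228.] 0.95 [458.  88.  70.]
parts_tray [327. 228.] 0.91 [ 451. -208.    3.]
dropper [192. 233.] 0.55 [447.  93.  38.]
dropper [252. 264.] 0.49 [377. -37.  38.]
slides [190. 161.] 0.82 [614. 100.  15.]
petri [147. 170.] 0.56 [597. 200.   7.]
side (array([246.79294689, 898.92882724, 521.7170885 ]), array([ 0.22052189, -0.88269358, -0.41516011]))
wide_nut_centre [300. 234.] 0.71 [440. -57.  17.]
narrow_nut_centre [303. 214.] 0.53 [ 454. -164.   17.]
shaft_tip [288. 265.] 0.81 [403. 222. 105.]
rotator [286. 271.] 0.6 [424. 147.  46.]
hub [281. 248.] 0.7 [443. 106.  70.]
parts_tray [312. 211.] 0.86 [ 442. -216.    3.]
dropper [329. 237.] 0.92 [369. -23.  38.]
slides [202. 259.] 0.72 [612.  98.  15.]
{'t': 1.0, 'joints': array([-1.23559407e+00,  4.90871001e-01,  1.55889729e+00,  1.61576230e-05,
        1.09165628e+00, -1.05632808e-01]), 'qvel': array([ 0.00038121, -0.00167716,  0.00185654, -0.00040857, -0.00023799,
        0.00234375]), 'tau': array([-8.43718908e-05, -6.12467194e+01, -2.58434272e+01,  6.94394228e-02,
        4.45972080e-02,  2.88750016e-05]), 'eef_pos': array([ 266.68682572, -565.24434452,  404.77989958]), 'tcp_rot': array([3.14142400e+00, 3.46192484e-06, 4.40827612e-01]), 'ft_force': array([ 0.57209011, -0.33750494, -0.07810247]), 'moment': array([-0.04403474, -0.01607367, -0.00198161]), 'grip_force': 0.0, 'opening': 0.9988468165725911}
```

View pics/top0.png

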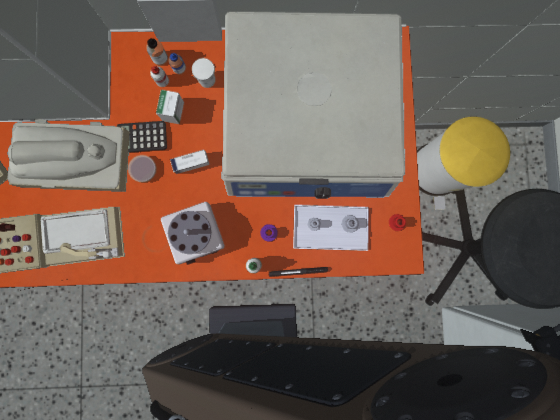

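View pics/side0.png

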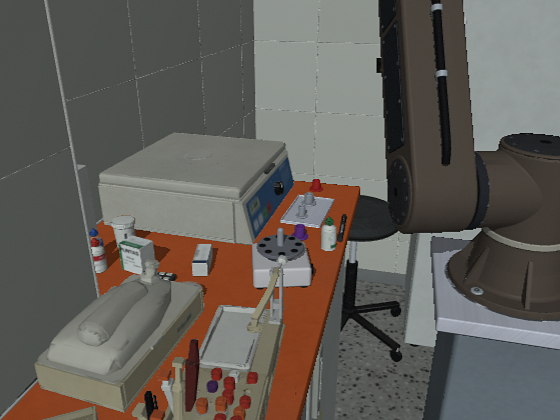

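Candidates for the wide nut in the top view: purple (268,232), small grey (314,223), larger grey (352,223), red (397,222). The larger grey one fits the description, so I'll check it in a close crop.

Run:
```python
from h import *
p=read_camera("top")
im=p["image"][195:260,240:420,::-1]
cv2.imwrite('pics/crop.png',cv2.resize(im,None,fx=4,fy=4,interpolation=cv2.INTER_CUBIC))
for uv in((230,197),(395,197)): print("box foot",np.round(atz(p,uv,0)))
for uv in((225,180),(400,180)): print("box edge at z=150",np.round(atz(p,uv,150)))
for uv in((314,223),(352,223),(397,222)): print(np.round(atz(p,uv,20)))
print(env.state()["t"])
```

```text
box foot [530.  12.   0.]
box foot [ 520. -370.    0.]
box edge at z=150 [545.   7. 150.]
box edge at z=150 [ 536. -336.  150.]
[ 463. -177.   20.]
[ 461. -263.   20.]
[ 460. -365.   20.]
1.05
```

View pics/crop.png

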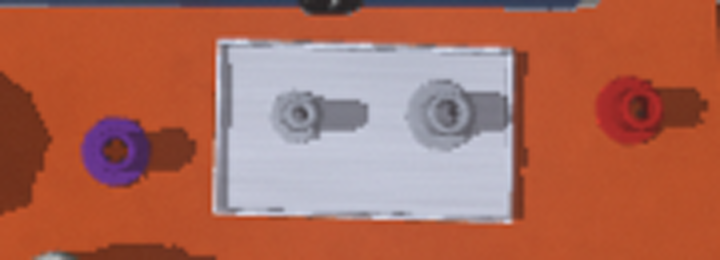

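The crop shows the narrow nut at px (315,223) and the wide grey nut at (352,222), with its larger flange and bore. That puts the wide nut at about (461,-262). I'll go above it with yaw 0, so the fingers close along y.

Request:
{"method": "move_arm", "body": {
  "commands": [
    [[0.54,0.84,-0.2],-0.46,0.2],
    [[0.54,0.84,-0.2],-0.46,0.2],
    [[0.54,0.84,-0.2],-0.46,0.2],
    [[0.54,0.84,-0.2],-0.46,0.2],
    [[0.54,0.84,-0.2],-0.46,0.2],
    [[0.54,0.84,-0.2],-0.46,0.2],
    [[0.54,0.84,-0.2],-0.46,0.2],
    [[0.54,0.84,-0.2],-0.46,0.2],
    [[0.54,0.84,-0.2],-0.46,0.2],
    [[0.54,0.84,-0.2],-0.46,0.2],
    [[0.54,0.84,-0.2],-0.46,0.2],
    [[0.54,0.84,-0.2],-0.46,0.2],
    [[0,0,0],0,0.2],
    [[0,0,0],0,0.2],
    [[0,0,0],0,0.2]
  ]
}}

```text
t: 2.3
eef_pos: [461.1, -263.1, 332.9]
tcp_rot: [3.141, -0.0, 0.0]
ft_force: [0.7, 0.6, 0.8]
opening: 0.605
grip_force: 0.0
```

Run:
```python
from h import *
p=read_camera("wrist");save(p,"w1.png")
s=env.state();print(s["t"],s["eef_pos"],s["tcp_rot"],s["opening"],s["ft_force"])
print(ray(p,(280,210)))
for k in("wide_nut_centre","narrow_nut_centre"):
  for r in cut_out(k,p)[:3]:
    ys,xs=np.nonzero(r["region"]);print(k,r["at"],r["confidence"],xs.min(),xs.max(),ys.min(),ys.max(),np.round(atz(p,r["at"],20),1))
```

```text
2.35 [ 460.85936619 -263.45949784  332.98081364] [ 3.14112064e+00 -3.04279645e-04 -8.07576617e-04] 0.5996648720540676 [-0.94024509 -1.0818072   1.25900727]
(array([ 538.39368784, -263.15632926,  313.56646268]), array([-0.27156477,  0.00747027, -0.96242285]))
wide_nut_centre [384.6, 201.6] 0.79 365 402 184 219 [ 464.5 -368.    20. ]
wide_nut_centre [107.0, 215.3] 0.72 88 130 197 232 [449.9 -81.4  20. ]
wide_nut_centre [282.7, 199.4] 0.6 264 300 184 220 [ 466.8 -263.7   20. ]
narrow_nut_centre [205.8, 199.9] 0.77 190 218 187 214 [ 466.3 -185.1   20. ]
```

View pics/w1.png

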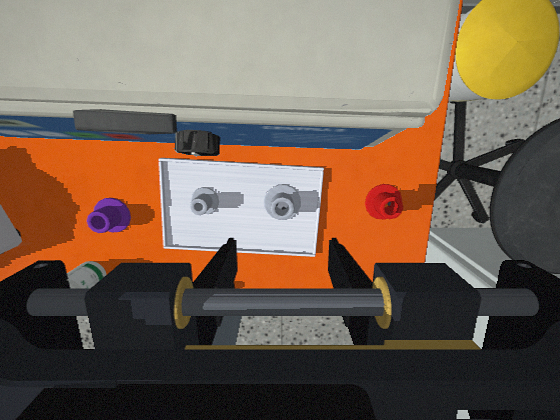

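The wrist view shows the wide nut at (282,203), between purple (108,215), narrow (205,200) and red (384,202). It works out at (461,-263), right below the tool. Going down to grip it.

Request:
{"method": "move_arm", "body": {
  "commands": [
    [[0,0,-0.8],0,0.2],
    [[0,0,-0.8],0,0.2],
    [[0,0,-0.8],0,0.2],
    [[0,0,-0.8],0,0.2],
    [[0,0,-0.8],0,0.2],
    [[0,0,-0.43],0,0.2],
    [[0,0,0],0,0.2],
    [[0,0,0],0,-1],
    [[0,0,0],0,-1],
    [[0,0,0],0,-1],
    [[0,0,0],0,-1],
    [[0,0,0],0,-1],
    [[0,0,0],0,-1],
    [[0,0,0],0,-1]
  ]
}}

```text
t: 3.62
eef_pos: [461.2, -262.9, 200.4]
tcp_rot: [3.141, -0.001, -0.0]
ft_force: [-0.2, 1.2, 5.6]
opening: 0.244
grip_force: 30.0
```

Request:
{"method": "move_arm", "body": {
  "commands": [
    [[0,0,0.5],0,-1],
    [[0,0,1],0,-1],
    [[0,0,1],0,-1],
    [[0,0,1],0,-1],
    [[0,0,1],0,-1],
    [[0,0,0.5],0,-1],
    [[0,0.5,0],0,-1],
    [[0,0.9,0],0,-1],
    [[0,0.9,0],0,-1],
    [[0,0.9,0],0,-1],
    [[0,0.9,0],0,-1],
    [[0,0.9,0],0,-1],
    [[0,0.9,0],0,-1],
    [[0,0.9,0],0,-1],
    [[0,0.9,0],0,-1],
    [[0,0.5,0],0,-1],
    [[0,0,0],0,-1],
    [[0,0,0],0,-1]
  ]
}}

```text
t: 5.12
eef_pos: [460.7, -15.9, 349.1]
tcp_rot: [-3.141, 0.001, 0.001]
ft_force: [-0.1, -0.1, -4.2]
opening: 0.245
grip_force: 30.0
```

```bash
python3 - <<'E'
from h import *
s=env.state();print(s["t"],s["eef_pos"],s["opening"],s["ft_force"])
for n in("wrist","side","top"):
  p=read_camera(n);save(p,n+"2.png")
  print(n,ray(p,(280,210))[0])
  for k in("shaft_tip","wide_nut_foot","wide_nut_centre","hub"):
    for r in search_frame(k,p)[:2]: print(k,np.round(r["at"],1),round(r["confidence"],2),np.round(atz(p,r["at"],{'s':105,'w':152,'h':72}[k[0]]),1))
E
python3 - <<'E'
import cv2,numpy as np
a=cv2.imread('pics/wrist2.png');b=cv2.imread('pics/side2.png')[190:310,220:360]
b=cv2.resize(b,(490,420),interpolation=cv2.INTER_CUBIC)
cv2.imwrite('pics/c2.png',cv2.resize(np.hstack([a[:,140:440],b]),None,fx=1,fy=1))
E
```

```text
5.1167 [460.65226386 -15.89693889 349.14293558] 0.24502436320354287 [-0.10053611 -0.07331852 -4.17313972]
wrist [537.91583238 -15.90905228 329.66591177]
shaft_tip [203.8 191.6] 0.65 [488.9  45.  105. ]
wide_nut_foot [280.9 255.4] 0.56 [456.6 -15.1 152. ]
wide_nut_centre [283.  255.1] 0.92 [456.8 -16.4 152. ]
hub [167.6 220.3] 0.84 [454.8  89.1  72. ]
side [246.79294689 898.92882724 521.7170885 ]
shaft_tip [281.7 267.6] 0.88 [410.2 232.5 105. ]
wide_nut_foot [299.5 232.2] 0.73 [390.1 191.1 152. ]
wide_nut_foot [317.9 185.9] 0.56 [396.7 -22.3 152. ]
wide_nut_centre [299.7 234.7] 0.72 [387.9 199.9 152. ]
wide_nut_centre [316.2 185.8] 0.65 [400.2 -21.9 152. ]
hub [282.2 246.2] 0.63 [441.  103.6  72. ]
top [413.8906073  -74.99531919 959.42893365]
wide_nut_foot [396.3 221.7] 0.49 [ 454.4 -323.3  152. ]
wide_nut_centre [393.4 222.7] 0.55 [ 452.7 -317.6  152. ]
```

View pics/c2.png

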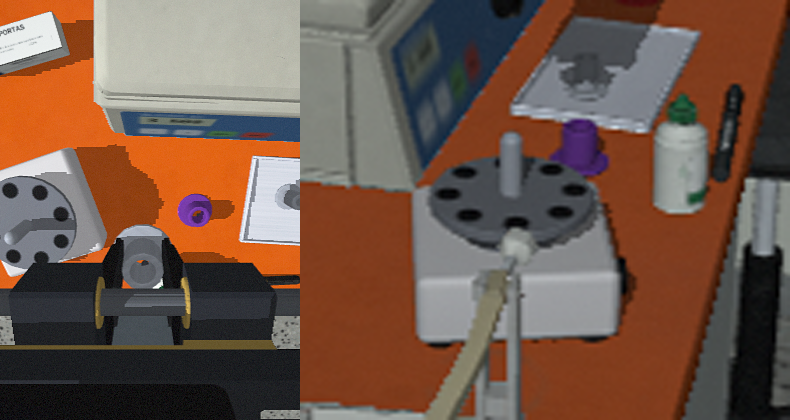

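The wrist view shows the nut held between the pads at about (281,255) and the shaft tip at (152,237). The side view shows the shaft tip at about (280.6,228.5).

Run:
```python
from h import *
w=read_camera("wrist");s=read_camera("side");t=read_camera("top")
print(np.round(atz(w,(152,237),102),1), np.round(atz(s,(280.6,228.8),104),1))
print("tri",np.round(tri([ray(w,(152,237)),ray(s,(280.6,229.5))]),1))
# disc ellipse from cut_outs: fit extents of hub in wrist & side
for n,p in(("w",w),("s",s)):
  for r in cut_out("hub",p)[:1]:
    ys,xs=np.nonzero(r["region"]);print(n,xs.min(),xs.max(),ys.min(),ys.max())
    for k in("shaft_tip",):
      for q in search_frame(k,p)[:2]:print(k,q)
```

```text
[450.8  90.5 102. ] [446.6  94.3 104. ]
tri [448.8  91.  100.3]
w 118 215 177 269
shaft_tip {'at': [205.0, 193.0], 'confidence': 0.58}
s 256 303 235 259
shaft_tip {'at': [283.7, 268.2], 'confidence': 0.69}
```

Request:
{"method": "move_arm", "body": {
  "commands": [
    [[-0.25,0.5,0],0,-1],
    [[-0.25,0.8,0],0,-1],
    [[-0.25,0.8,0],0,-1],
    [[-0.25,0.8,-0.3],0,-1],
    [[-0.25,0.67,-0.4],0,-1],
    [[-0.08,0,-0.47],0,-1],
    [[0,0,0],0,-1],
    [[0,0,0],0,-1],
    [[0,0,0],0,-1]
  ]
}}

```text
t: 6.97
eef_pos: [421.7, 89.9, 315.3]
tcp_rot: [3.142, -0.001, -0.001]
ft_force: [0.4, -1.3, -3.6]
opening: 0.247
grip_force: 30.0
```

Run:
```python
from h import *
s=env.state();print(s["t"],s["eef_pos"],s["tcp_rot"],s["ft_force"])
p=read_camera("wrist");save(p,"w3.png")
cv2.imwrite('pics/w3c.png',cv2.resize(p["image"][130:330,180:380,::-1],None,fx=3,fy=3,interpolation=cv2.INTER_CUBIC))
x,y,z=s["eef_pos"]
print("nut top/foot centre pred",proj(p,[(x,y,z-197.4+28),(x,y,z-197.4)]))
print("tip pred at 450,91",proj(p,[(450,91,105),(450,91,72)]))
for k in("wide_nut_centre","hub"):
  for r in cut_out(k,p)[:1]:
    ys,xs=np.nonzero(r["region"]);print(k,r["at"],xs.min(),xs.max(),ys.min(),ys.max())
for k in("shaft_tip","wide_nut_foot"):print(k,search_frame(k,p)[:2])
```

```text
6.9667 [421.6868887   89.93398275 315.32417344] [ 3.14150457e+00 -7.77879125e-04 -1.24002124e-03] [ 0.37637129 -1.33243323 -3.58139995]
nut top/foot centre pred [[282.11079949 270.26612809]
 [282.13561701 250.1707761 ]]
tip pred at 450,91 [[280.47917636 203.09919411]
 [280.7301126  192.50679334]]
wide_nut_centre [280.5, 256.2] 258 308 224 288
hub [276.8, 185.8] 221 336 133 239
shaft_tip [{'at': [285.0, 134.2], 'confidence': 0.68}, {'at': [415.9, 261.0], 'confidence': 0.38}]
wide_nut_foot [{'at': [450.5, 184.3], 'confidence': 0.92}, {'at': [283.1, 253.3], 'confidence': 0.65}]
```

View pics/w3c.png

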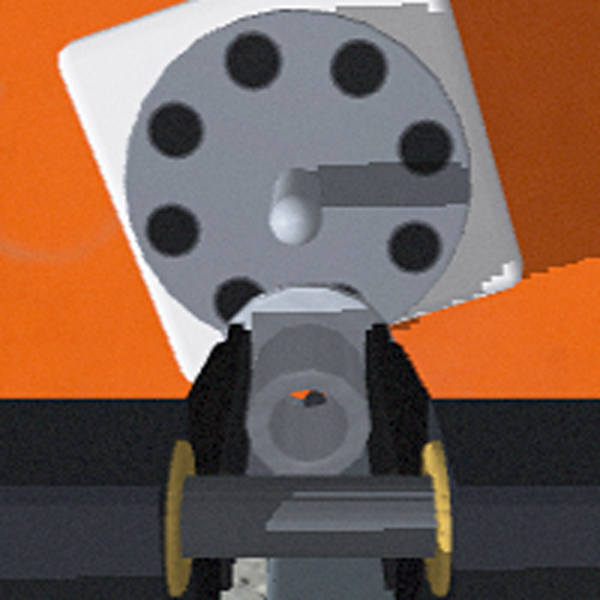

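The wrist crop shows the shaft tip centre at px (278.3,203.3) and the barrel top centre at (283,271.3). The remaining shift is dx≈+27.3, dy≈+2.9.

Request:
{"method": "move_arm", "body": {
  "commands": [
    [[0.3,0.05,0],0,-1],
    [[0.4,0.05,0],0,-1],
    [[0.21,0,0],0,-1],
    [[0,0,0],0,-1],
    [[0,0,-0.2],0,-1],
    [[0,0,-0.2],0,-1],
    [[0,0,-0.07],0,-1],
    [[0,0,0],0,-1],
    [[0,0,0],0,-1]
  ]
}}

```text
t: 7.97
eef_pos: [448.3, 93.2, 300.4]
tcp_rot: [3.141, 0.001, -0.001]
ft_force: [-0.1, 0.1, -3.2]
opening: 0.247
grip_force: 30.0
```

Run:
```python
from h import *
s=env.state();print(s["t"],s["eef_pos"],s["ft_force"],s["moment"])
p=read_camera("wrist");q=read_camera("side")
a=cv2.resize(p["image"][180:290,220:340,::-1],(437,400),interpolation=cv2.INTER_CUBIC)
b=cv2.resize(q["image"][200:260,250:310,::-1],(360,360),interpolation=cv2.INTER_CUBIC)
b=cv2.copyMakeBorder(b,0,40,0,0,cv2.BORDER_CONSTANT)
cv2.imwrite('pics/c4.png',np.hstack([a,b]))
```

```text
7.9667 [448.30806067  93.24806994 300.4147159 ] [-0.12080213  0.1366044  -3.21833723] [0.00089442 0.02779308 0.01429457]
```

View pics/c4.png

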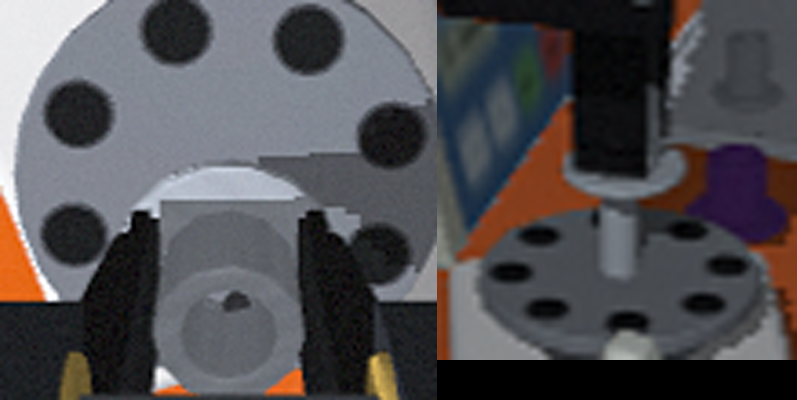

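The side crop shows the nut's foot just over the shaft, with the flange centre about 1 px to the right, so x is 1–2 mm short. I'll correct by +1 mm and feel the way down.

Request:
{"method": "move_arm", "body": {
  "commands": [
    [[0.033,0,0],0,-1],
    [[0,0,-0.05],0,-1],
    [[0,0,-0.05],0,-1],
    [[0,0,0],0,-1]
  ]
}}

```text
t: 8.4
eef_pos: [449.5, 93.2, 297.5]
tcp_rot: [3.141, -0.0, -0.001]
ft_force: [0.9, -1.3, -5.1]
opening: 0.244
grip_force: 30.0
```

Run:
```python
from h import *
s=env.state();print(s["t"],s["eef_pos"],s["tcp_rot"],s["ft_force"],s["moment"])
```

```text
8.4 [449.52722119  93.18091208 297.48877016] [ 3.14135673e+00 -1.42420138e-04 -7.24800080e-04] [ 0.90193376 -1.31519653 -5.06706702] [-0.26978594 -0.16654472 -0.04192719]
```

Request:
{"method": "move_arm", "body": {
  "commands": [
    [[0,0,-0.05],0,-1],
    [[0,0,-0.05],0,-1],
    [[0,0,0],0,-1]
  ]
}}

```text
t: 8.65
eef_pos: [449.6, 93.2, 294.6]
tcp_rot: [3.141, -0.001, -0.001]
ft_force: [2.7, -1.6, -6.8]
opening: 0.246
grip_force: 30.0
```

Request:
{"method": "move_arm", "body": {
  "commands": [
    [[0,0,-0.05],0,-1],
    [[0,0,0],0,-1]
  ]
}}

```text
t: 8.82
eef_pos: [449.6, 93.2, 293.0]
tcp_rot: [3.141, -0.0, -0.001]
ft_force: [2.2, -1.5, -7.0]
opening: 0.248
grip_force: 30.0
```

Run:
```python
from h import *
q=read_camera("side");p=read_camera("wrist")
for i in range(3):
  s=env.state();print(s["t"],s["eef_pos"],s["ft_force"],s["moment"]);read_camera("side")
a=cv2.resize(p["image"][180:290,220:340,::-1],(437,400),interpolation=cv2.INTER_CUBIC)
b=cv2.resize(q["image"][200:260,250:310,::-1],(360,360),interpolation=cv2.INTER_CUBIC)
b=cv2.copyMakeBorder(b,0,40,0,0,cv2.BORDER_CONSTANT)
cv2.imwrite('pics/c5.png',np.hstack([a,b]))
```

```text
8.9167 [449.59005142  93.20048878 292.87110967] [ 3.01051049 -2.44529604 -7.85513465] [-0.36363583 -0.61399287  0.00796936]
8.9667 [449.58528204  93.19500247 292.85475635] [ 3.4330653  -1.71164535 -8.106838  ] [-0.36520418 -0.66322473  0.01713056]
9.0167 [449.58529092  93.21120182 292.88019011] [ 4.20166426 -2.17761457 -8.37123303] [-0.35001807 -0.67850385 -0.01333825]
```

View pics/c5.png

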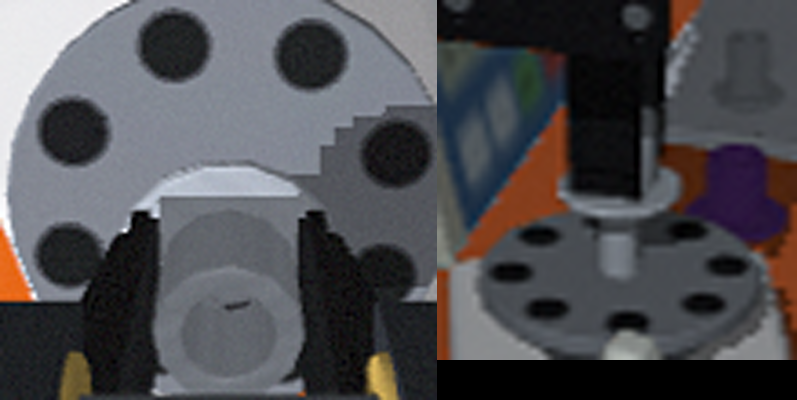

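The side view shows the nut's foot over the shaft top, but the side force is fx +4, fy -2, so the nut wants to go +x and -y. I'll comply and check.

Request:
{"method": "move_arm", "body": {
  "commands": [
    [[0.04,-0.02,0],0,-1],
    [[0,0,0],0,-1]
  ]
}}

```text
t: 9.23
eef_pos: [450.4, 92.8, 292.9]
tcp_rot: [-3.141, 0.002, -0.001]
ft_force: [-1.2, 1.3, -7.5]
opening: 0.245
grip_force: 30.0
```

Request:
{"method": "move_arm", "body": {
  "commands": [
    [[0,0,-0.05],0,-1],
    [[0,0,0],0,-1]
  ]
}}

```text
t: 9.4
eef_pos: [450.4, 92.7, 291.6]
tcp_rot: [3.141, 0.001, -0.001]
ft_force: [-0.1, 0.6, -6.7]
opening: 0.245
grip_force: 30.0
```

Run:
```python
from h import *
s=env.state();print(s["t"],s["eef_pos"],s["tcp_rot"],s["ft_force"],s["moment"])
```

```text
9.4 [450.40575753  92.70492632 291.58249057] [ 3.14149207e+00  6.92994074e-04 -7.22387628e-04] [-0.09781862  0.60141307 -6.7092395 ] [ 0.19103055  0.12748136 -0.03155633]
```

Request:
{"method": "move_arm", "body": {
  "commands": [
    [[0,0,-0.05],0,-1],
    [[0,0,-0.05],0,-1]
  ]
}}

```text
t: 9.57
eef_pos: [450.6, 92.7, 289.0]
tcp_rot: [3.142, -0.0, -0.001]
ft_force: [-3.2, -0.6, 6.3]
opening: 0.247
grip_force: 30.0
```

Request:
{"method": "move_arm", "body": {
  "commands": [
    [[0,0,-0.05],0,-1],
    [[0,0,-0.05],0,-1]
  ]
}}

```text
t: 9.73
eef_pos: [450.6, 92.7, 286.0]
tcp_rot: [3.142, -0.0, -0.001]
ft_force: [-3.4, -0.6, 6.3]
opening: 0.245
grip_force: 30.0
```

Request:
{"method": "move_arm", "body": {
  "commands": [
    [[-0.015,0,-0.05],0,-1],
    [[0,0,-0.05],0,-1],
    [[0,0,-0.05],0,-1]
  ]
}}

```text
t: 9.98
eef_pos: [450.3, 92.7, 281.6]
tcp_rot: [3.142, -0.001, -0.001]
ft_force: [-2.5, 0.2, 7.0]
opening: 0.244
grip_force: 30.0
```

Request:
{"method": "move_arm", "body": {
  "commands": [
    [[0,0,-0.04],0,-1],
    [[0,0,-0.04],0,-1]
  ]
}}

```text
t: 10.15
eef_pos: [450.3, 92.7, 279.2]
tcp_rot: [3.142, -0.001, -0.001]
ft_force: [-2.2, -0.2, 5.2]
opening: 0.244
grip_force: 30.0
```

Request:
{"method": "move_arm", "body": {
  "commands": [
    [[0,0,-0.04],0,-1]
  ]
}}

```text
t: 10.23
eef_pos: [450.3, 92.7, 278.0]
tcp_rot: [3.142, -0.001, -0.001]
ft_force: [-2.5, 0.5, 6.2]
opening: 0.246
grip_force: 30.0
```

Request:
{"method": "move_arm", "body": {
  "commands": [
    [[0,0,-0.03],0,-1]
  ]
}}

```text
t: 10.32
eef_pos: [450.2, 92.7, 277.0]
tcp_rot: [3.142, -0.001, -0.001]
ft_force: [-2.2, -0.6, 6.9]
opening: 0.244
grip_force: 30.0
```

Request:
{"method": "move_arm", "body": {
  "commands": [
    [[0,0,-0.03],0,-1]
  ]
}}

```text
t: 10.4
eef_pos: [450.3, 92.7, 276.2]
tcp_rot: [3.142, -0.001, -0.001]
ft_force: [-2.4, 0.3, 5.2]
opening: 0.245
grip_force: 30.0
```

Run:
```python
from h import *
q=read_camera("side")
# visible shaft/disc: project shaft axis heights & disc rim extents for candidate heights vs. observed hub region
r=cut_out("hub",q)[0]["region"]; ys,xs=np.nonzero(r); print(xs.min(),xs.max(),ys.min(),ys.max())
a=np.linspace(0,2*np.pi,90)
for h in(62,66,70,74,78):
  P=proj(q,np.c_[450+46*np.cos(a),92.5+46*np.sin(a),0*a+h]);print(h,np.round([P[:,0].min(),P[:,0].max(),P[:,1].min(),P[:,1].max()],1))
```

```text
257 302 236 258
62 [255.4 302.7 236.5 259.5]
66 [255.4 302.7 234.8 257.6]
70 [255.3 302.8 233.  255.8]
74 [255.3 302.8 231.2 253.9]
78 [255.2 302.9 229.5 252. ]
```

Request:
{"method": "move_arm", "body": {
  "commands": [
    [[0,0,-0.04],0,-1],
    [[0,0,-0.04],0,-1]
  ]
}}

```text
t: 10.67
eef_pos: [450.3, 92.7, 273.7]
tcp_rot: [3.142, -0.001, -0.001]
ft_force: [-2.8, -0.1, 7.4]
opening: 0.243
grip_force: 30.0
```

Request:
{"method": "move_arm", "body": {
  "commands": [
    [[0,0,-0.03],0,-1],
    [[0,0,-0.03],0,-1]
  ]
}}

```text
t: 10.83
eef_pos: [450.3, 92.7, 271.8]
tcp_rot: [3.142, -0.001, -0.001]
ft_force: [-1.7, 0.6, 6.9]
opening: 0.245
grip_force: 30.0
```

Request:
{"method": "move_arm", "body": {
  "commands": [
    [[0,0,-0.03],0,-1]
  ]
}}

```text
t: 10.92
eef_pos: [450.3, 92.7, 270.9]
tcp_rot: [3.142, -0.001, -0.001]
ft_force: [-2.9, 0.6, 6.7]
opening: 0.247
grip_force: 30.0
```

Foot is at about 73.5 and only drag is felt so far. I'll continue in small steps.

Request:
{"method": "move_arm", "body": {
  "commands": [
    [[0,0,-0.03],0,-1]
  ]
}}

```text
t: 11.0
eef_pos: [450.3, 92.7, 270.0]
tcp_rot: [3.142, -0.001, -0.001]
ft_force: [-2.0, 0.3, 6.4]
opening: 0.245
grip_force: 30.0
```

Request:
{"method": "move_arm", "body": {
  "commands": [
    [[0,0,-0.03],0,-1]
  ]
}}

```text
t: 11.08
eef_pos: [450.3, 92.7, 269.1]
tcp_rot: [3.142, -0.001, -0.001]
ft_force: [-2.6, 0.3, 6.0]
opening: 0.244
grip_force: 30.0
```

Request:
{"method": "move_arm", "body": {
  "commands": [
    [[0,0,-0.03],0,-1]
  ]
}}

```text
t: 11.17
eef_pos: [450.3, 92.7, 268.2]
tcp_rot: [3.142, -0.001, -0.001]
ft_force: [-2.3, -0.5, 5.4]
opening: 0.247
grip_force: 30.0
```

Request:
{"method": "move_arm", "body": {
  "commands": [
    [[0,0,-0.03],0,-1]
  ]
}}

```text
t: 11.25
eef_pos: [450.3, 92.7, 267.3]
tcp_rot: [3.142, -0.001, -0.001]
ft_force: [-1.8, -0.0, 6.9]
opening: 0.242
grip_force: 30.0
```

Request:
{"method": "move_arm", "body": {
  "commands": [
    [[0,0,-0.03],0,-1]
  ]
}}

```text
t: 11.33
eef_pos: [450.3, 92.7, 266.4]
tcp_rot: [3.142, -0.001, -0.001]
ft_force: [-1.8, 0.3, 6.7]
opening: 0.243
grip_force: 30.0
```

Request:
{"method": "move_arm", "body": {
  "commands": [
    [[0,0,-0.03],0,-1]
  ]
}}

```text
t: 11.42
eef_pos: [450.3, 92.7, 265.5]
tcp_rot: [3.142, -0.001, -0.001]
ft_force: [-2.0, 0.9, 6.1]
opening: 0.246
grip_force: 30.0
```

Request:
{"method": "move_arm", "body": {
  "commands": [
    [[0,0,-0.03],0,-1]
  ]
}}

```text
t: 11.5
eef_pos: [450.3, 92.7, 264.6]
tcp_rot: [3.142, -0.001, -0.001]
ft_force: [-3.1, 0.4, 7.1]
opening: 0.241
grip_force: 30.0
```

Request:
{"method": "move_arm", "body": {
  "commands": [
    [[0,0,-0.03],0,-1]
  ]
}}

```text
t: 11.58
eef_pos: [450.3, 92.7, 263.8]
tcp_rot: [3.142, -0.001, -0.001]
ft_force: [-3.1, 0.5, 9.9]
opening: 0.242
grip_force: 30.0
```

Request:
{"method": "move_arm", "body": {
  "commands": [
    [[0,0,-0.03],0,-1]
  ]
}}

```text
t: 11.67
eef_pos: [450.2, 92.7, 263.0]
tcp_rot: [3.142, -0.001, -0.001]
ft_force: [-3.6, -0.6, 11.9]
opening: 0.252
grip_force: 30.0
```

Contact came at TCP z≈264.4, and the push is now about 5.4 N above the drag. I'll nudge slightly further, let it settle, then release.

Request:
{"method": "move_arm", "body": {
  "commands": [
    [[0,0,-0.012],0,-1],
    [[0,0,0],0,-1],
    [[0,0,0],0,-1]
  ]
}}

```text
t: 11.92
eef_pos: [450.2, 92.7, 262.6]
tcp_rot: [3.142, -0.001, -0.001]
ft_force: [-3.1, -0.6, 8.6]
opening: 0.245
grip_force: 30.0
```

Request:
{"method": "move_arm", "body": {
  "commands": [
    [[0,0,0],0,0.1],
    [[0,0,0],0,0.1],
    [[0,0,0],0,0.1],
    [[0,0,0],0,0.1],
    [[0,0,0],0,0.1],
    [[0,0,0],0,0.1]
  ]
}}

```text
t: 12.42
eef_pos: [450.3, 92.7, 262.1]
tcp_rot: [3.141, 0.0, -0.001]
ft_force: [0.8, 0.1, -0.1]
opening: 0.54
grip_force: 0.0
```

Request:
{"method": "move_arm", "body": {
  "commands": [
    [[0,0,0.2],0,0.1],
    [[0,0,0.6],0,0.1],
    [[0,0,0.9],0,0.1],
    [[0,0,0.9],0,0.1],
    [[0,0,0.9],0,0.1],
    [[0,0,0.5],0,0.1],
    [[-0.8,0,0],0,0.1],
    [[0,0,0],0,0.1],
    [[0,0,0],0,0.1]
  ]
}}

```text
t: 13.17
eef_pos: [425.6, 92.7, 382.9]
tcp_rot: [3.142, -0.001, -0.001]
ft_force: [0.3, -0.3, 1.2]
opening: 0.551
grip_force: 0.0
```

Run:
```python
from h import *
p=read_camera("wrist");q=read_camera("side")
s=env.state();print(s["t"],s["eef_pos"])
for k in("wide_nut_centre",):
  for r in search_frame(k,p)[:3]:print(r,atz(p,r["at"],80))
a=cv2.resize(p["image"][130:290,200:360,::-1],(400,400),interpolation=cv2.INTER_CUBIC)
b=cv2.resize(q["image"][205:265,250:310,::-1],(400,400),interpolation=cv2.INTER_CUBIC)
cv2.imwrite('pics/c6.png',np.hstack([a,b]))
```

```text
13.2667 [426.57078964  92.64697486 382.34744365]
{'at': [419.2, 176.4], 'confidence': 0.97} [456.658319   -39.63171698  80.        ]
{'at': [281.1, 178.1], 'confidence': 0.65} [455.114489    93.71922032  80.        ]
{'at': [172.6, 30.8], 'confidence': 0.55} [581.51453786 185.7814491   80.        ]
```

View pics/c6.png

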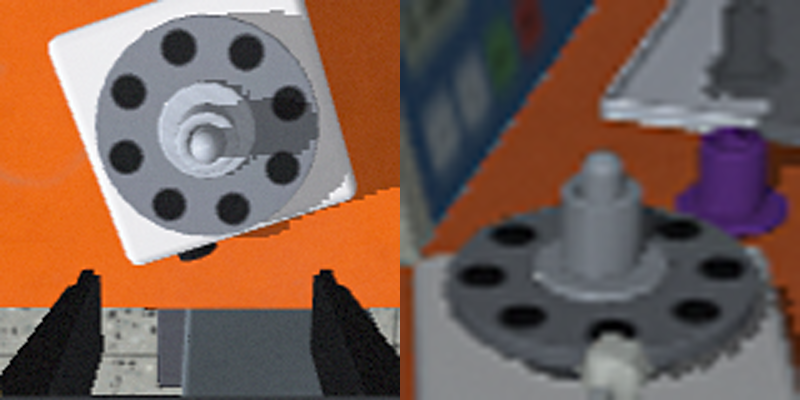

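The nut sits upright and flush on the disc in both views (wrist crop (205,130), side crop (600,250)), and the arm is clear.

```bash
python3 -c "
from h import *
print(env.job_done())"
```

```text
the job is handed in; nothing more can be done
None
```

The wide-bore nut is on the shaft, flange down and flush against the disc, pressed roughly 2 mm past first touch and released with the arm clear. I handed the job in at about 13 s and got no verdict back; the clamp force after release was not measured.

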